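# Push the bottle shelf back into its notches

## Robot

A 6-joint arm with a two-finger parallel gripper is mounted at the origin on the work surface. World frame = base frame: x ahead of the robot, y to its left, z up, the work surface at z = 0. Lengths are in m, angles in rad, forces in N, time in s.
With the tool pointing down it reaches from about 0.35 to 0.85 m from the base axis. Payload 8.1 kg.
Tool frame: the origin (TCP) lies on the centre line of the jaws, within the pads' length; the fingertips stand robot.tips_ahead ahead of it and the grasp point (between the pads) lies 8 mm behind it (robot.tips_ahead is the distance from the TCP to the fingertips, in m); z points along the fingers, y is the direction in which the jaws open and shut (so a half turn about z gives the same grasp; the last joint's range is limited). The gripper opens to 93 mm and grips with 3 to 60 N. Pads are 15 mm wide; open, the fingers measure 128 mm over their backs; the gripper's body (75 mm by 188 mm) begins 65 mm behind the grasp point.
Start: joints at [-1.234, 0.13, 1.488, -0, 1.523, -0.085], TCP at [0.246, -0.547, 0.23] pointing down, gripper open.
Joint ranges: [-2.96, 2.96], [-0.89, 2.26], [0.02, 2.5], [-1.34, 4.48], [0, 2.73], [-2.66, 2.66]. Speed limits (rad/s): [2.39, 2.39, 2.79, 3.14, 3.14, 3.14].

## Interface

Orientations are given as a rotation vector (axis times angle).
In Python, from plant import monitor, eyes, job, robot gives the robot as it stands.
- The arm moves only by the tool servo_tool, never from a script. Its argument "plan" is a list that holds one entry, the list of rows, each a list of 7 numbers: the closure, from -1 (fully open) to 1 (shut), so that 0 is half open, then the shift along the world's x, y, z in mm, then the turn, a rotation vector about the world's x, y, z in rad. In form: [[[hand, dx, dy, dz, ax, ay, az], ...]]. A call has 1 to 12 rows; each row shifts and turns the commanded pose from where the row before left it; what a row does not reach is not made up. A row lasts 1/10 s, in which the tool goes at most 50 mm and 8.59 degrees, less where a joint would pass 70% of its speed; a pose out of reach is approached as far as the arm can. A call with a gripper value outside its range is refused whole. The fingers move at their own pace and stop on an object; "force" is the grip in N (left out, the last holds). Time passes only in rows, so rows that do not move let the fingers close. It gives the time, the measured TCP pose, the force and the opening at its end, in the units of the state.
- monitor.read_state(): the state, without advancing time (a new reading comes with each control period).
- eyes.read_camera(name): name is "scene" or "top" or "wrist"; returns the picture (384x512x3 uint8, red, green, blue); there is no depth.
- eyes.camera_info(name): a dict with "mtx" (3x3 intrinsics, pixels), "R" (3x3) and "t" (3): a world point X has camera coordinates R X + t. Camera axes: x right, y down, z forward; pixel columns grow to the right and rows downward; lengths in m; the calibration is good to about 2 mm. A picture is of the moment at which its call begins: read the wrist's pose just before it. camera_info takes no time and is no camera call; for the wrist camera it gives the pose at the moment of the call.
- job.close_job(): hands the job in, once; it reports no verdict.
The state is a dict: "t": time; "q": joint angles; "dq": joint speeds; "joint_torque": joint torques, N m; "tool_pos": TCP position; "orientation": TCP orientation; "force": force on the tool from outside, world axes, zero at the start; "wrist_torque": the same for the moment, N m; "opening": finger opening in m.
Only numpy, scipy, OpenCV 4.12 (cv2) and the standard library are available. Lean on these libraries where they do the work, as an engineer would, in place of code of your own. Each camera call takes 0.05 s, during which the arm holds its last target. There are 200 camera calls.

## Task

The upper shelf board of the little bottle rack has been drawn forward on its rails. With the fingertips, push it straight back along the rails until you feel it drop into its locating notches and it lies flat on the rails, then take the hand away. Do not lift the board or ram it, keep hands off the bottles, let the two that ride on the board stay standing, and leave the two bottles beside the rack where they are.

Things in the scene. Friction and masses are not known exactly. Their poses are not given: they have to be found in the camera images.
- rack: Bench bottle rack, fixed, 280 mm deep (x), 276 wide (y): white side panels, inner faces at y = +-132, tops at z = 138 mm; inside each an aluminium rail (y = +-112 to +-132), top at z = 115 mm, all along x. Low deck with fixed small bottles, tops at z = 82 mm. Origin on the bench under its centre; +x to its back (the way to push), z up; its front faces roughly the robot.
- notches (a point): Midway between left and right rail, at rail-top height (z = 115 mm), 100 mm behind the rack's origin: centre line of the two rear notches. Axes as the rack's. Each rail has two notches, 13 mm long in x and 9 mm deep: the rear one here and one 120 mm nearer the front. Their walls are upright: a rod in them stops dead.
- board: Upper shelf board, light wood, 160 mm deep (x), 260 wide (y), 12 thick, about 0.5 kg, loose on the rails, 2 mm side play. Origin: centre of the plank's underside, axes as the rack's. Sliding: origin at z = 122 mm in the rack's frame. Home: 7 mm lower, flat on the rails, z = 115, x = 40 mm (+-2.5 play). Starts 40 to 90 short. Sliding takes 2 to 6 N, briefly more to start it; pushed fast it can jump the notches.
- push_face (a point): Middle of the board's flat upright front face (x = -80 mm from the board's origin), 10 mm above the plank's underside. The face is 260 mm wide and 30 mm high (0 to 30 mm above the underside), the front of a 10 mm thick upstand. Push here, towards +x.
- rear_rod (a point): Middle of the rear one of two steel rods of 8 mm diameter that run along y under the board, x = +60 and -60 mm from its origin, standing 7 mm below the plank's underside; the board slides on them. This point is at the rod's centre line, 3 mm below the underside.
- bottle_left: Small green bottle with white cap, 28 mm diameter, 66 mm high, loose, standing on the rear half of the board, left of the middle. Origin: centre of its base; z up.
- bottle_right: The same, right of the middle of the board.
- dropper: Green dropper bottle, 44 mm diameter, 132 mm high, loose, on the bench beside the rack. Origin: centre of its base.
- amber: Amber bottle with black cap, 42 mm diameter, 90 mm high, loose, on the bench at the rack's other side. Origin: centre of its base.
Not all that is in view belongs to the job. Leave any red or yellow look-alike of the bottle_right alone.

How it is judged:
At the end, for the whole second after the job is handed in: The board lies flat and at rest on the rails, rods in the notches (within 5 mm along the rails, 2 mm in height, 0.02 rad of tilt); its two bottles stand upright on it; the dropper and amber bottles are within 20 mm of where they stood (x of board in the frame of rack between 0.035 and 0.045 m and z of board in the frame of rack between 0.112 and 0.117 m and angle between board's own z axis and vertical below 0.02 rad and linear speed of board below 0.01 m/s and angle between each of bottle_left, bottle_right's own z axis and vertical below 0.1 rad and z of bottle_left in the frame of board between 0.005 and 0.02 m and z of bottle_right in the frame of board between 0.005 and 0.02 m and distance of each of dropper, amber from where it was at the start of the episode below 0.02 m); the robot touches nothing.
It fails at once if the board is lifted off its rails (more than 8 mm above its sliding height) or tipped (z of board in the frame of rack above 0.13 m or angle between board's own z axis and vertical above 0.2 rad).
It fails at once if the board is rammed (more than 40 N from the fingers) (contact force between the fingers and board above 40 N).
It fails at once if a bottle on the board is touched by the robot, knocked over or lifted (contact force between any of the arm, the fingers and bottle_left above 0.5 N or angle between any of bottle_left, bottle_right's own z axis and vertical above 0.5 rad or z of any of bottle_left, bottle_right in the frame of board above 0.03 m or contact force between any of the arm, the fingers and bottle_right above 0.5 N).
It fails at once if a bottle beside the rack is touched by the robot, moved more than 20 mm or knocked over (contact force between any of the arm, the fingers and dropper above 0.5 N or distance of any of dropper, amber from where it was at the start of the episode above 0.02 m or angle between any of dropper, amber's own z axis and vertical above 0.5 rad or contact force between any of the arm, the fingers and amber above 0.5 N).
It also fails if it takes over 35 s, if anything falls off the work surface, if the arm or the gripper's body presses on something with over 40 N, if the wrist force passes 120 N, or if a joint passes its speed limit or range.

## Working session

There is one attempt and no reset: what is moved stays moved. The work goes in short steps, Python scripts to look and compute and a tool call to move; the robot and the scene stay as the last step left them, time stands still between calls to the robot, and variables do not carry over. Pictures are saved under pics/ and viewed, about 8 in all and at most 12, crops included, and the job is handed in when it is done.

Besides the shell and the picture viewer there is one more tool, called after "Request:" by a JSON object that holds its "name" and its "arguments". servo_tool: Moves the arm, as the interface text tells. Its arguments: {"type":"object","properties":{"plan":{"type":"array"},"force":{"type":"number"}},"required":["plan"]}

```bash
mkdir -p pics
python3 - <<'E'
from plant import monitor, eyes, job, robot
import cv2
s=monitor.read_state();print(s['t'],s['tool_pos'],s['orientation'],s['force'],s['opening'],robot.tips_ahead)
for n in ("scene","top"):
    im=eyes.read_camera(n);cv2.imwrite(f'pics/{n}0.png',cv2.cvtColor(im,cv2.COLOR_RGB2BGR))
    c=eyes.camera_info(n);print(n,c)
E
```

```text
0.0 [ 0.24546769 -0.54689629  0.22861403] [-3.07024203e+00 -6.57340807e-01  4.13836244e-04] [-0.00915919 -0.31573592 -0.54812734] 0.09302256277052035 0.011
scene {'mtx': array([[492.83005908,   0.        , 257.1892432 ],
       [  0.        , 492.83005908, 186.08131721],
       [  0.        ,   0.        ,   1.        ]]), 'R': array([[ 0.18384553,  0.98277098,  0.01902698],
       [ 0.58431346, -0.09370012, -0.80610054],
       [-0.79042938,  0.1593157 , -0.59147265]]), 't': array([-0.17553719, -0.28275129,  1.73286662])}
top {'mtx': array([[479.74697396,   0.        , 262.25684649],
       [  0.        , 479.74697396, 192.62564998],
       [  0.        ,   0.        ,   1.        ]]), 'R': array([[-1.41228758e-03, -9.99998959e-01, -2.96876841e-04],
       [-9.96528998e-01,  1.43209728e-03, -8.32340400e-02],
       [ 8.32343784e-02,  1.78295980e-04, -9.96529983e-01]]), 't': array([0.05556394, 0.67188084, 1.02060599])}
```

View pics/top0.png

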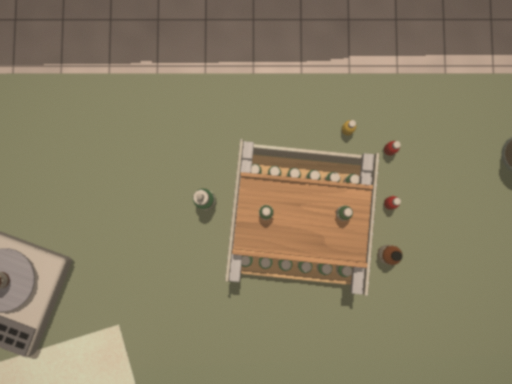

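View pics/scene0.png

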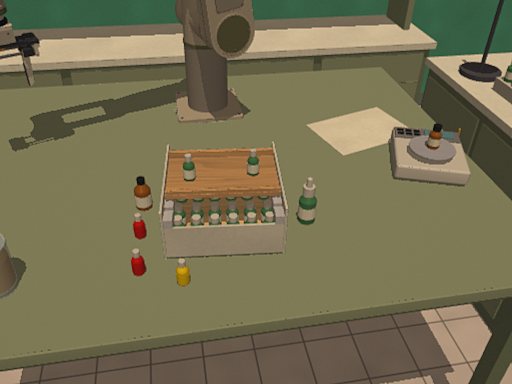

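Top view: the rack stands near (303,217), panels from (241,140)-(228,280) and (377,153)-(366,293), and the board's front is near row 255. The dropper is at (203,198) and the amber bottle at (393,255). I'll zoom in for accurate edges.

Run:
```python
import cv2
im=cv2.imread('pics/top0.png')[135:300,220:385]
cv2.imwrite('pics/top0z.png',cv2.resize(im,None,fx=3.6,fy=3.6,interpolation=cv2.INTER_CUBIC))
```

```text
(no output)
```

View pics/top0z.png

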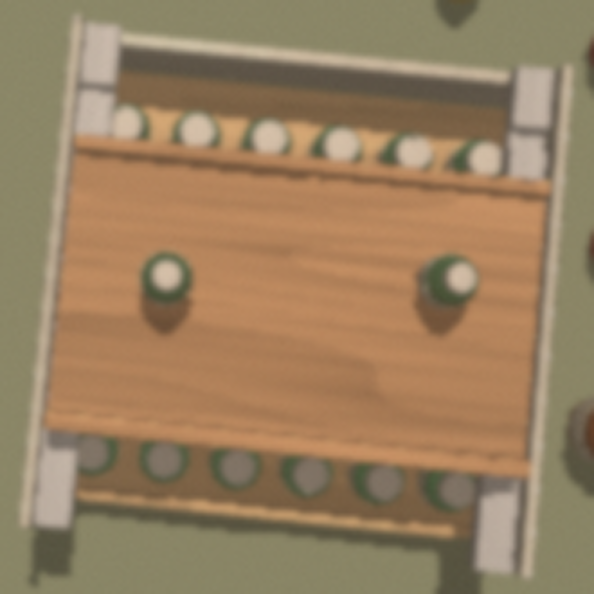

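The zoom shows the panel outer corners at (76,15), (24,526), (570,67) and (530,577), the board's front top edge from (45,428) to (528,475), and the rear notches at (97,88) and (531,130).

```bash
cat > h.py <<'E'
import numpy as np
from plant import monitor, eyes
def world(n,uv,z):
    c=eyes.camera_info(n);K,R,t=c['mtx'],c['R'],c['t']
    d=R.T@np.linalg.inv(K)@np.array([*uv,1.]);o=-R.T@t
    return o+d*(z-o[2])/d[2]
def zz(u,v): return (220+(u+.5)/3.6-.5,135+(v+.5)/3.6-.5)
E
python3 - <<'E'
from h import *
P=[world('top',zz(*p),.138)[:2] for p in [(76,15),(24,526),(570,67),(530,577)]]
c=np.mean(P,0);fx=(P[0]-P[1]+P[2]-P[3]);yaw=np.arctan2(fx[1],fx[0])
print('centre',c,'yaw',yaw,'depths',np.linalg.norm(P[0]-P[1]),np.linalg.norm(P[2]-P[3]),'w',np.linalg.norm(P[0]-P[2]),np.linalg.norm(P[1]-P[3]))
R=np.array([[np.cos(yaw),-np.sin(yaw)],[np.sin(yaw),np.cos(yaw)]])
for n,p,z in [('frontL',(45,428),.152),('frontR',(528,475),.152),('notchL',(97,88),.115),('notchR',(531,130),.115),('bl',(167,275),.2),('br',(461,277),.2)]:
    w=world('top',zz(*p),z);print(n,w,'rack',R.T@(w[:2]-c))
for n,p,z in [('dropper',(201,198),.132),('amber',(397,255),.09)]:
    w=world('top',p,z);print(n,w,'rack',R.T@(w[:2]-c))
m=(world('top',zz(45,428),.152)+world('top',zz(528,475),.152))/2
print('front mid',m)
print('push dir',R[:,0])
E
```

```text
centre [ 0.6168755  -0.02463086] yaw -0.09831682680796501 depths 0.27825590438259945 0.2763390939042358 w 0.27184777406220506 0.27157169056043995
frontL [0.54518578 0.11216221 0.152     ] rack [-0.08477092  0.12909551]
frontR [ 0.52017382 -0.14310046  0.152     ] rack [-0.08460589 -0.12738957]
notchL [0.7325842  0.08608741 0.115     ] rack [0.10428198 0.12154139]
notchR [ 0.70854446 -0.15642844  0.115     ] rack [ 0.10416332 -0.12216301]
bl [0.62397233 0.04775947 0.2       ] rack [-4.31639457e-05  7.27373592e-02]
br [ 0.62274908 -0.10086731  0.2       ] rack [ 0.01332847 -0.07529174]
dropper [0.65284188 0.17506602 0.132     ] rack [0.01619074 0.20226291]
amber [ 0.53908473 -0.21927626  0.09      ] rack [-0.058309   -0.20134124]
front mid [ 0.5326798  -0.01546912  0.152     ]
push dir [ 0.99517079 -0.09815851]
```

Request:
{"name": "servo_tool", "arguments": {"plan": [[[-1,19,44,2,0,0,-0.0433],[-1,19,44,2,0,0,-0.0433],[-1,19,45,2,0,0,-0.0433],[-1,19,45,2,0,0,-0.0433],[-1,19,45,0,0,0,-0.0433],[-1,19,45,0,0,0,-0.0433],[-1,19,45,0,0,0,-0.0433],[-1,19,45,0,0,0,-0.0433],[-1,19,45,0,0,0,-0.0433],[-1,19,45,0,0,0,-0.0433],[-1,19,45,0,0,0,-0.0433],[-1,18,45,0,0,0,-0.0433]]]}}

```text
t: 1.3
tool_pos: [0.4729, -0.0073, 0.2375]
orientation: [3.138, -0.156, -0.0]
force: [1.5, -1.0, 0.8]
opening: 0.0932
```

Request:
{"name": "servo_tool", "arguments": {"plan": [[[-1,0,0,0,-0.0061,-0.0622,0],[-1,0,0,0,-0.0061,-0.0622,0],[-1,0,0,0,-0.0061,-0.0622,0],[-1,0,0,0,-0.0061,-0.0622,0],[-1,0,0,0,0,0,0]]]}}

```text
t: 1.8
tool_pos: [0.4716, -0.0091, 0.2369]
orientation: [3.101, -0.151, 0.39]
force: [-0.3, 0.3, 0.8]
opening: 0.0929
```

Run:
```python
from h import *
from scipy.spatial.transform import Rotation as Ro
s=monitor.read_state();R=Ro.from_rotvec(s['orientation']).as_matrix()
p=s['tool_pos'];print(s['t'],p,s['force']);print(R.round(3));print('tip',p+.011*R[:,2],s['q'])
```

```text
1.8 [ 0.47159609 -0.00909535  0.2369064 ] [-0.25589265  0.28195887  0.83244169]
[[ 0.964 -0.097  0.247]
 [-0.094 -0.995 -0.024]
 [ 0.248 -0.    -0.969]]
tip [ 0.4743091  -0.00936007  0.2262495 ] [-0.13543964 -0.49949536  2.04966286  0.0097122   1.34119316  1.53179845]
```

Request:
{"name": "servo_tool", "arguments": {"plan": [[[-1,0,0,-16,0,0,0],[-1,0,0,-16,0,0,0],[-1,0,0,-16,0,0,0],[-1,0,0,-16,0,0,0],[-1,0,0,-16,0,0,0],[-1,0,0,-12,0,0,0],[-1,0,0,-6,0,0,0],[-1,10,-1,0,0,0,0],[-1,10,-1,0,0,0,0],[-1,5,-0.5,0,0,0,0],[-1,0,0,0,0,0,0]]]}}

```text
t: 2.9
tool_pos: [0.4982, -0.012, 0.14]
orientation: [3.101, -0.152, 0.39]
force: [0.3, 0.1, -0.8]
opening: 0.0933
```

Run:
```python
from h import *
import cv2
s=monitor.read_state();print(s['t'],s['tool_pos'],s['force'])
a=eyes.read_camera('wrist');b=eyes.read_camera('top')[120:312,170:426]
b=cv2.resize(b,(512,384),interpolation=cv2.INTER_CUBIC)
cv2.imwrite('pics/c1.png',cv2.resize(np.hstack([a,b]),(800,300))[:,:,::-1])
```

```text
2.9 [ 0.49822244 -0.0119977   0.13997092] [ 0.32551944  0.13480972 -0.78654915]
```

View pics/c1.png

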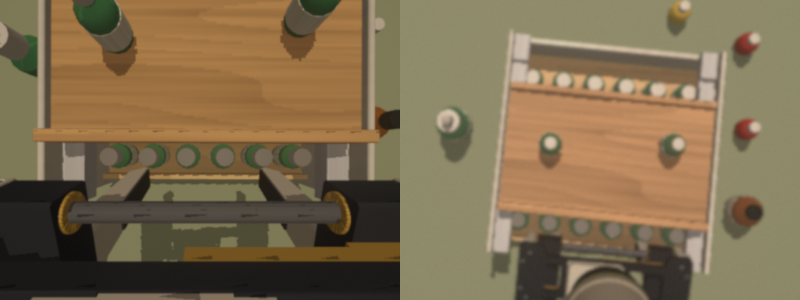

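The wrist view shows both fingers square and centred on the board's front (upstand at row 135), with the caps below clear. The gap is about 25 mm, so I'll close in slowly.

Request:
{"name": "servo_tool", "arguments": {"plan": [[[-1,4,-0.4,0,0,0,0],[-1,4,-0.4,0,0,0,0],[-1,3,-0.3,0,0,0,0],[-1,2,-0.2,0,0,0,0],[-1,2,-0.2,0,0,0,0],[-1,2,-0.2,0,0,0,0],[-1,2,-0.2,0,0,0,0],[-1,1,-0.1,0,0,0,0]]]}}

```text
t: 3.8
tool_pos: [0.5178, -0.0139, 0.1397]
orientation: [3.101, -0.152, 0.39]
force: [0.2, 0.2, -0.6]
opening: 0.0931
```

Request:
{"name": "servo_tool", "arguments": {"plan": [[[-1,1.5,-0.15,0,0,0,0],[-1,1.5,-0.15,0,0,0,0],[-1,1.5,-0.15,0,0,0,0],[-1,1.5,-0.15,0,0,0,0]]]}}

```text
t: 4.2
tool_pos: [0.5235, -0.0145, 0.1394]
orientation: [3.102, -0.152, 0.389]
force: [-5.4, -0.3, 1.8]
opening: 0.0929
```

Request:
{"name": "servo_tool", "arguments": {"plan": [[[-1,1.5,-0.15,0,0,0,0],[-1,2,-0.2,0,0,0,0],[-1,2,-0.2,0,0,0,0],[-1,2,-0.2,0,0,0,0],[-1,2,-0.2,0,0,0,0],[-1,2,-0.2,0,0,0,0],[-1,2,-0.2,0,0,0,0],[-1,2,-0.2,0,0,0,0],[-1,2,-0.2,0,0,0,0],[-1,2,-0.2,0,0,0,0]]]}}

```text
t: 5.2
tool_pos: [0.5433, -0.0165, 0.1396]
orientation: [3.101, -0.152, 0.39]
force: [-2.9, 0.7, 0.6]
opening: 0.0927
```

Request:
{"name": "servo_tool", "arguments": {"plan": [[[-1,2,-0.2,0,0,0,0],[-1,2,-0.2,0,0,0,0],[-1,2,-0.2,0,0,0,0],[-1,2,-0.2,0,0,0,0],[-1,2,-0.2,0,0,0,0],[-1,1.5,-0.15,0,0,0,0],[-1,1.5,-0.15,0,0,0,0]]]}}

```text
t: 5.9
tool_pos: [0.5563, -0.0178, 0.1396]
orientation: [3.101, -0.152, 0.39]
force: [-2.9, 1.3, -0.4]
opening: 0.0932
```

Request:
{"name": "servo_tool", "arguments": {"plan": [[[-1,1,-0.1,0,0,0,0],[-1,1,-0.1,0,0,0,0],[-1,1,-0.1,0,0,0,0],[-1,1,-0.1,0,0,0,0],[-1,1,-0.1,0,0,0,0],[-1,1,-0.1,0,0,0,0]]]}}

```text
t: 6.5
tool_pos: [0.5627, -0.0184, 0.1401]
orientation: [3.101, -0.152, 0.391]
force: [-0.7, 0.5, -0.6]
opening: 0.0932
```

Request:
{"name": "servo_tool", "arguments": {"plan": [[[-1,1,-0.1,0,0,0,0],[-1,1,-0.1,0,0,0,0]]]}}

```text
t: 6.7
tool_pos: [0.564, -0.0186, 0.1397]
orientation: [3.101, -0.152, 0.389]
force: [-4.9, 0.6, 4.5]
opening: 0.0929
```

Request:
{"name": "servo_tool", "arguments": {"plan": [[[-1,1,-0.1,0,0,0,0],[-1,1,-0.1,0,0,0,0]]]}}

```text
t: 6.9
tool_pos: [0.566, -0.0187, 0.1396]
orientation: [3.101, -0.152, 0.389]
force: [-5.3, 0.4, 3.6]
opening: 0.0929
```

```bash
cat > look.py <<'E'
from h import *
import cv2,sys
s=monitor.read_state();print(s['t'],s['tool_pos'],s['force'])
a=eyes.read_camera('wrist');t=eyes.read_camera('top');c=eyes.read_camera('scene')
cv2.imwrite(sys.argv[1]+'top.png',t[:,:,::-1])
b=cv2.resize(t[135:300,220:385],None,fx=2.4,fy=2.4,interpolation=cv2.INTER_CUBIC)[:384]
c=cv2.resize(c[130:260,120:330],None,fx=2.95,fy=2.95,interpolation=cv2.INTER_CUBIC)[:384]
r=np.hstack([a,b,c]);cv2.imwrite(sys.argv[1],cv2.resize(r,(800,int(384*800/r.shape[1])))[:,:,::-1])
z=np.vstack([cv2.resize(t[135:300,220:385],(330,330),interpolation=cv2.INTER_CUBIC)])
E
python3 look.py pics/c2.png
```

```text
6.9 [ 0.56602    -0.01872522  0.13964038] [-5.27455456  0.38853947  3.58835991]
```

View pics/c2.png

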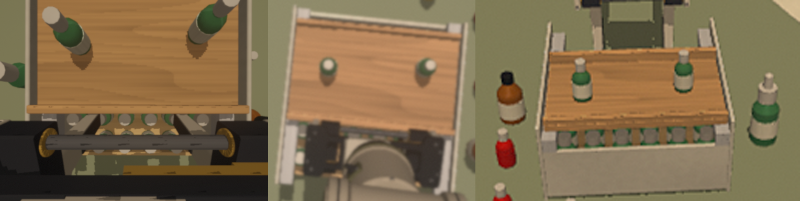

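Bottles still stand and the board is nearly home; it still slides at about 5 N. I'll continue in 1 mm steps.

Request:
{"name": "servo_tool", "arguments": {"plan": [[[-1,1,-0.1,0,0,0,0],[-1,1,-0.1,0,0,0,0]]]}}

```text
t: 7.25
tool_pos: [0.5677, -0.0188, 0.1395]
orientation: [3.102, -0.152, 0.388]
force: [-12.2, 1.4, 8.4]
opening: 0.0931
```

Request:
{"name": "servo_tool", "arguments": {"plan": [[[-1,1,-0.1,0,0,0,0],[-1,1,-0.1,0,0,0,0]]]}}

```text
t: 7.45
tool_pos: [0.5684, -0.0188, 0.1394]
orientation: [3.103, -0.152, 0.383]
force: [-24.4, 2.9, 18.2]
opening: 0.0932
```

Force rose to 24 N with the motion stopped, so the rods are against the notch walls. Backing off.

Request:
{"name": "servo_tool", "arguments": {"plan": [[[-1,-1.5,0.15,0,0,0,0],[-1,-1.5,0.15,0,0,0,0],[-1,-2,0.2,0,0,0,0],[-1,-3,0.3,0,0,0,0],[-1,-6,0.6,0,0,0,0],[-1,-10,1,0,0,0,0],[-1,-10,1,0,0,0,0],[-1,-10,1,0,0,0,0],[-1,-10,1,0,0,0,0],[-1,0,0,0,0,0,0]]]}}

```text
t: 8.45
tool_pos: [0.5149, -0.0136, 0.1394]
orientation: [3.101, -0.152, 0.389]
force: [0.7, -0.2, 0.4]
opening: 0.093
```

Request:
{"name": "servo_tool", "arguments": {"plan": [[[-1,-10,1,15,0,0,0],[-1,-20,2,25,0,0,0],[-1,-25,3,30,0,0,0],[-1,-25,3,30,0,0,0],[-1,-20,2,20,0,0,0],[-1,0,0,0,0,0,0]]]}}

```text
t: 9.05
tool_pos: [0.4167, -0.0028, 0.2641]
orientation: [3.099, -0.151, 0.401]
force: [0.0, -0.7, 0.5]
opening: 0.093
```

```bash
python3 look.py pics/c3.png
python3 - <<'E'
import cv2
im=cv2.imread('pics/c3.pngtop.png')[135:300,220:385]
cv2.imwrite('pics/top3z.png',cv2.resize(im,None,fx=3.6,fy=3.6,interpolation=cv2.INTER_CUBIC))
E
```

```text
9.05 [ 0.41671645 -0.00279807  0.26405769] [ 0.00267182 -0.68743948  0.49670017]
```

View pics/top3z.png

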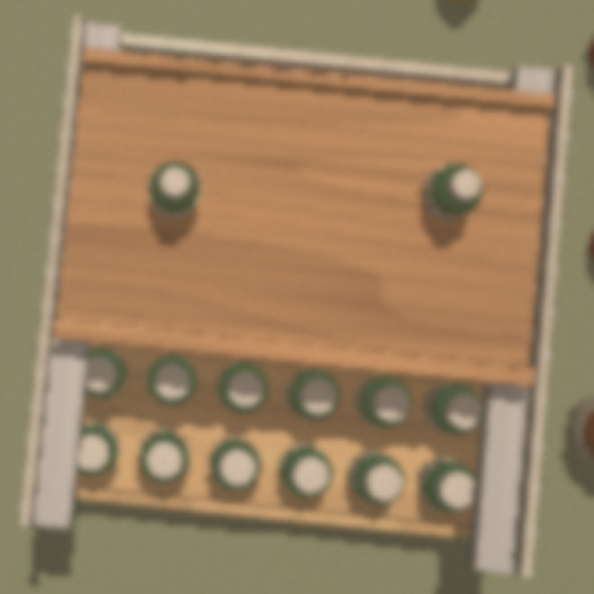

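View pics/c3.png

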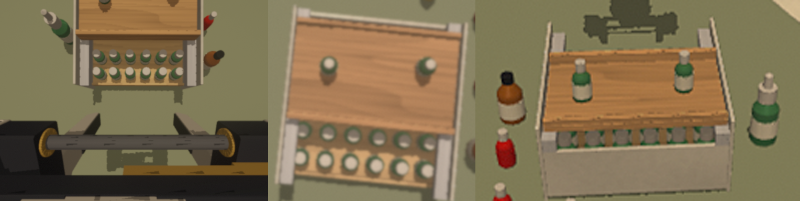

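Top view: the front edge now runs (53,342)-(534,384), the board sits near the rack's back, and both bottles stand. To check that it dropped 7 mm, I'll work out the 3D shift of the board from the before and after pictures of two cameras.

Run:
```python
from h import *
import cv2
from scipy.optimize import least_squares
yaw=-.0983;c=np.array([.6169,-.0246]);R=np.array([[np.cos(yaw),-np.sin(yaw)],[np.sin(yaw),np.cos(yaw)]])
for z in(.145,.152):
  for p in[(53,342),(534,384)]: print(z,R.T@(world('top',zz(*p),z)[:2]-c))
cv2.imwrite('pics/scene3.png',eyes.read_camera('scene')[:,:,::-1])
old={n:cv2.imread(f'pics/{n}0.png',0) for n in('top','scene')}
new={'top':cv2.imread('pics/c3.pngtop.png',0),'scene':cv2.imread('pics/scene3.png',0)}
def proj(n,X):
    k=eyes.camera_info(n);y=(k['R']@X.T).T+k['t'];y=y@k['mtx'].T;return y[:,:2]/y[:,2:]
r2w=lambda x,y,z:np.r_[R@[x,y]+c,z]
# points on plank surface incl. bottles, board frame x -> rack x = x-0.006, surface z .134
G=np.array([r2w(x-.006,y,.134) for x in np.arange(-.05,.06,.02) for y in np.arange(-.11,.12,.02)])
def fit(use):
    D=[]
    for n in use:
        p=proj(n,G).astype(np.float32); g=proj(n,G+np.r_[R@[.046,0],-.004]).astype(np.float32)
        q,st,e=cv2.calcOpticalFlowPyrLK(old[n],new[n],p[:,None],g[:,None].copy(),winSize=(17,17),maxLevel=0,flags=cv2.OPTFLOW_USE_INITIAL_FLOW)
        ok=(st[:,0]>0)&(np.linalg.norm(q[:,0]-g,axis=1)<6); D.append((n,p,q[:,0],ok))
    def f(v):
        return np.concatenate([((proj(n,G+np.r_[R@v[:2],v[2]])-proj(n,G))-(q-p))[ok].ravel() for n,p,q,ok in D])
    s=least_squares(f,[.046,0,-.004],loss='soft_l1',f_scale=.3);J=s.jac
    print(use,[d[3].sum() for d in D],'shift rack xyz mm',s.x*1e3,'med res px',np.median(abs(f(s.x))),'sd mm',1e3*np.sqrt(np.diag(np.linalg.inv(J.T@J)))*np.std(f(s.x)))
for u in(('top','scene'),('top',),('scene',)): fit(u)
for n in('top','scene'):
    for b,w in (('dropper',(.653,.175,.1)),('amber',(.539,-.219,.06))):
        u=proj(n,np.array([w]))[0].astype(int);T=old[n][u[1]-14:u[1]+14,u[0]-12:u[0]+12]
        m=cv2.matchTemplate(new[n][u[1]-24:u[1]+24,u[0]-22:u[0]+22],T,cv2.TM_CCOEFF_NORMED);print(n,b,np.array(cv2.minMaxLoc(m)[3])-10)
```

```text
0.145 [-0.03920499  0.12986875]
0.145 [-0.03660156 -0.12835917]
0.152 [-0.03920965  0.12945846]
0.152 [-0.03662585 -0.12682163]
('top', 'scene') [np.int64(64), np.int64(70)] shift rack xyz mm [48.82265946  0.43433661 -7.31237534] med res px 0.2645148735202554 sd mm [0.28168907 0.2504135  0.46230653]
('top',) [np.int64(64)] shift rack xyz mm [48.907339    0.30959577 -8.5504418 ] med res px 0.21216150402281642 sd mm [0.44173841 0.50170926 3.87146276]
('scene',) [np.int64(70)] shift rack xyz mm [53.62358326  0.44141225 -3.75818015] med res px 0.25949357178195953 sd mm [3.90868018 0.34246433 2.90598464]
top dropper [0 0]
top amber [0 0]
scene dropper [0 0]
scene amber [0 0]
```

The board moved 48.8 mm back and dropped 7.3 mm (7 expected), with its face at about x = -38 mm, where home is -40 ± 2.5. The side bottles haven't moved and the hand is clear, so I'm handing in.

```bash
python3 -c "
from plant import job
print(job.close_job())"
```

```text
the job is handed in; nothing more can be done
None
```

I pushed the board straight back with the open fingertips, at 10–20 mm/s. It stopped firmly against the notch walls at about 24 N (30 N counting the upward part), under the 40 N limit. Then I drew the hand back clear of the rack and handed the job in at about 9 s.

**Board position:** comparing pictures from two cameras before and after, the board moved 48.8 mm along the rails and dropped 7.3 ± 0.5 mm, where 7 mm was expected. Its front face measured about x = -38 mm in the rack frame, against -40 ± 2.5 mm for home. The two ends of that edge read -39.2 and -36.6 mm, about 2.6 mm apart, which is about what the calibration and my pixel picking allow.

**Bottles:** both bottles on the board still stand. The dropper and amber bottles showed no shift in either camera.

**Less certain:**
- **Drop:** I didn't see it as a clear force event. It rests on the firm stop and the measured height, and neither camera alone fixes that height well (-8.6 ± 3.9 and -3.8 ± 2.9 mm).
- **Upward force:** the tool read up to 18 N upward at the stop, which I couldn't explain. It was gone once I backed off.

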